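Read a kit carton's barcode with a contact reader

TASK

Book in the test kit: take the hand-held contact reader off its hanger, set its sprung nose flat and centred on the barcode of the carton in the sloping stand, press gently until the nose has gone in far enough to close its switch, and hold it there dead still for two seconds so that the code is read. Then hang the reader upright in its fork again, resting on its collar, and let go. Do not press hard or shift the carton, and leave the other things on the bench alone.

Things in the scene. Friction and masses are not known exactly. Their poses are not given: they have to be found in the camera images.
- reader: White contact code reader, 163 mm long, 0.24 kg, hanging nose down. Origin: centre of the underside of its black collar (44 mm disc, 6 mm thick), by which it hangs; z up the handle. Handle 36 mm (x) by 28 mm (y), z = 6 to 85 mm: grip across y at z about 60 mm. Below: neck 22 mm across, z = 0 to -30 mm; head 41 mm across to -66 mm; nose 36 mm across, flat face at -78 mm. All coaxial.
- nose_tip (a point): Centre of the flat face of the reader's nose, on the reader's axis, 78 mm below its origin while the nose is out; it moves with the nose. Axes as the reader's: z points from the nose to the handle.
- reader_nose (a joint): How far the sprung nose is pushed into the reader, m: 0 out, end stop at 0.005. It starts to give at 2.4 N and stiffens by 0.8 N per mm: the read switch is closed beyond 0.003 (4.8 N); at 6.4 N it reaches the stop and is rigid. Reader and carton must not be pressed together with over 15 N.
- hanger: Fixed hanger for the reader, dark foot 116 x 94 mm, column 45 mm behind the hang point. Origin: on the bench straight below the hang point; z up, -x is the side where the fork is open. The reader leaves and enters level, along x, once lifted clear of the prongs' turned-up ends.
- hanger_seat (a point): Hang point, where the reader's origin belongs: on the black fork's flat top, 128 mm above the bench, midway between the prongs; axes as the hanger's. Fork 8 mm thick, slot 30 mm wide, prongs along x; they end 33 mm in front (-x), the ends turned up 5 mm above the top. The slot ends 16 mm behind the hang point.
- stand: Fixed sloping stand of white sheet steel, 200 mm wide, 78 mm high. Origin: on the bench under its middle; -x is its low front. The slope rises towards +x at 26 degrees from level; a ledge square to it, 22 mm high, runs along its low edge.
- kit_carton: White and yellow test kit carton, 55 x 150 x 105 mm, 0.2 kg, lying loose on its back on the slope, its lower end against the ledge; its front faces up and forward, its normal 26 degrees from straight up. Origin: centre of its lower end (150 x 55 mm); -x points out of the front face, z up the slope, y along the ledge.
- kit_code (a point): Centre of the printed barcode (32 x 18 mm) on the carton's front face, at its lower right, 20 mm from the lower edge and 27 mm from the right edge. Axes as the carton's: -x points straight out of the face.
- reagent_bottle: Bystander: black reagent bottle, 32 mm across, 64 mm high. Origin: centre of its underside, z up.
- timer: Bystander: white bench timer, 62 x 62 x 16 mm. Origin: centre of its underside, z up.
- sample_cup: Bystander: sample cup with red lid, 70 mm across, 72 mm high. Origin: centre of its underside, z up.
- pen: Bystander: blue and white marker pen, 134 x 12 x 12 mm, lying along its x axis. Origin: centre of its underside.
Mind the look-alikes: they are no part of the job. Leave any purple look-alike of the reader alone.

How it is judged (in metres and radians):
On the way, in this order (a step that is already met when the one before it is completed fails the run):
1. The reader is off the hanger: its collar at least 60 mm from the hang point (distance between reader and hanger_seat above 0.06 m), for 0.1 s.
2. The code is read: for 1 s the nose is within 7 mm of the code's centre, square to the face within 0.1 rad, pushed in more than 3 mm, the reader moving slower than 20 mm/s (distance between nose_tip and kit_code below 0.007 m and angle between the z axis of reader and the x axis of kit_carton, either way round below 0.1 rad and value of joint reader_nose above 0.003 m and linear speed of reader below 0.02 m/s), for 1 s.
At the end, for the whole second after the job is handed in: The reader hangs in the fork at rest, upright within 0.08 rad, its collar's centre within 9 mm of the hang point; the carton is within 12 mm of where it was, the bystanders within 30 mm, the sample cup upright; nothing is held (distance between reader and hanger_seat below 0.009 m and angle between reader's own z axis and vertical below 0.08 rad and linear speed of reader below 0.01 m/s and distance of kit_carton from where it was at the start of the episode below 0.012 m and angle between sample_cup's own z axis and vertical below 0.2 rad and distance of each of reagent_bottle, timer, sample_cup, pen from where it was at the start of the episode below 0.03 m); the robot touches nothing.
It fails at once if the reader and the carton are pressed together with over 15 N (contact force between reader and kit_carton above 15 N).
It fails at once if the carton is shifted by over 12 mm (distance of kit_carton from where it was at the start of the episode above 0.012 m).
It fails at once if a bystander is moved by over 30 mm (distance of any of reagent_bottle, timer, sample_cup, pen from where it was at the start of the episode above 0.03 m).
It also fails if it takes over 54 s, if anything falls off the work surface, if the arm or the gripper's body presses on something with over 40 N, if the wrist force passes 120 N, or if a joint passes its speed limit or range.

ROBOT

A 6-joint arm with a two-finger parallel gripper is mounted at the origin on a cart in front of the work surface, level with it; the furniture and walls round the work are solid. World frame = base frame: x ahead of the robot, y to its left, z up, the work surface at z = 0. Lengths are in m, angles in degrees, forces in N, time in s.
With the tool pointing down it reaches from about 0.25 to 0.725 m from the base axis. Payload 9.7 kg.
Tool frame: the origin (TCP) lies between the finger pads; the fingertips stand 22 mm ahead of it and the grasp point (between the pads) lies 3 mm ahead of it; z points along the fingers, y is the line along which they close (so a half turn about z gives the same grasp; the last joint's range is limited). The gripper opens to 85 mm and grips with 20 to 120 N. Pads are 22 mm wide; open, the fingers measure 114 mm over their backs; the gripper's body (76 mm by 85 mm) begins 54 mm behind the grasp point. The pads swing forward as they close: fully open they stand 13 mm farther back than shut.
Start: joints at [-73.969, 4.979, 10.078, 95.1, 0, 90], TCP at [0.152, -0.529, 0.253] pointing down, gripper open.
Joint ranges: [-179.16, 179.16], [-48.56, 103.87], [-65.8, 70.77], [-126.05, 130.52], [-82.76, 87.17], [-180, 180]. Speed limits (degrees/s): [127.2, 127.2, 147.25, 180, 180, 180].

INTERFACE

Orientations are given as [roll, pitch, yaw] about the fixed x, y, z axes, in that order (R = Rz(yaw) Ry(pitch) Rx(roll)).
In Python, from workcell import bot, viewer, finder gives the robot as it stands.
- The arm moves only by the tool move_arm, never from a script. Its arguments are lists of equal length, an entry for each row: "offset": the shift along the tool's x, y, z in cm, a list of three; "twist": the turn, a rotation vector about the tool's x, y, z in rad, a list of three; "grip": the opening, from 0 (shut) to 1 (fully open). In form: {"offset": [[x, y, z], ...], "twist": [[ax, ay, az], ...], "grip": [grip, ...]}. A call has 1 to 5 rows; each row shifts and turns the commanded pose from where the row before left it, along the tool's axes as they then stand; what a row does not reach is not made up. A row lasts 1/10 s, in which the tool goes at most 50 mm and 8.59 degrees, less where a joint would pass 70% of its speed; a pose out of reach is approached as far as the arm can. A call is refused whole if a number of a shift passes 5 or a number of a turn 0.15, either way. A call with a gripper value outside its range is refused whole. The fingers move at their own pace and stop on an object; "force" is the grip in N (left out, the last holds). Time passes only in rows, so rows that do not move let the fingers close. It gives the time, the measured TCP pose, the force, the opening and the grip force at its end, in the units of the state.
- bot.get_obs(): the state, without advancing time (a new reading comes with each control period).
- viewer.camera(name): name is "scene" or "top"; returns a dict with "color" (420x560x3 uint8, red, green, blue), "depth" (420x560 float32, m along the optical axis (not along the pixel's ray), 0 where there is no reading), "vfov" (degrees; the focal length in pixels is half the picture's height over the tangent of half this angle, whatever the lens; pixels are square), "cx", "cy" (the principal point, pixels), "position" and "attitude" of the camera in the world. Camera axes: x right, y down, z forward; pixel columns grow to the right and rows downward; lengths in m; the calibration is good to about 2 mm. A picture is of the moment at which its call begins.
- bot.job_done(): hands the job in; it is judged then, once.
Trained networks look in a picture, given as the dict that the camera call returned (one of the last four; its "shot" number tells which), for a name from the list of things; names that differ only in an ending like _2 or _b are one class to them, and where a whole thing is asked for, a point or a joint stands for the part that bears it (a point fixed in the world has none). Each returns a list of dicts, best first, with "p" (0 to 1); they miss things now and then, are a little off and sometimes report something else, mostly with a low value. They report only what shows in the picture. A call takes as long as a camera call. They do not tell look-alikes from the thing itself.
- finder.boxes_of(picture, thing): "position" ([column, row] in pixels, amid what is visible of it).
- finder.pinpoint(picture, thing): "position" ([column, row] in pixels: a listed point, or the origin of a listed thing).
The state is a dict: "time": time; "q": joint angles; "qd": joint speeds; "joint_efforts": joint torques, N m; "ee_pos": TCP position; "tcp_rot": TCP orientation; "wrist_force": force on the tool from outside, world axes, zero at the start; "torque": the same for the moment, N m; "opening": finger opening in m; "grasp_force": force on a finger pad.
Only numpy, scipy, OpenCV 4.12 (cv2) and the standard library are available. Lean on these libraries where they do the work, as an engineer would, in place of code of your own. Each camera call takes 0.05 s, during which the arm holds its last target. There are 200 camera calls.

## Working session

There is one attempt and no reset: what is moved stays moved. The work goes in short steps, Python scripts to look and compute and a tool call to move; the robot and the scene stay as the last step left them, time stands still between calls to the robot, and variables do not carry over. Pictures are saved under pics/ and viewed, at most 10 in all, crops included, and the job is handed in when it is done.

Besides the shell and the picture viewer there is one more tool, called after ">>>" by a JSON object that holds its "name" and its "arguments". move_arm: Moves the arm, as the interface text tells. Its arguments: {"type":"object","properties":{"offset":{"type":"array","items":{"type":"array","items":{"type":"number"}}},"twist":{"type":"array","items":{"type":"array","items":{"type":"number"}}},"grip":{"type":"array","items":{"type":"number"}},"force":{"type":"number"}},"required":["offset","twist","grip"]}

```bash
ls; mkdir -p pics; cat > h.py <<'E'
import numpy as np, cv2
from scipy.spatial.transform import Rotation as R
from workcell import bot, viewer, finder
def f(p): return p["color"].shape[0]/2/np.tan(np.radians(p["vfov"])/2)
def rot(p):
    return R.from_euler("xyz",p["attitude"],degrees=True).as_matrix() if np.size(p["attitude"])==3 else np.array(p["attitude"]).reshape(3,3)
def ray(p,uv):
    return rot(p)@np.array([(uv[0]-p["cx"])/f(p),(uv[1]-p["cy"])/f(p),1.])
def pt(p,uv,d=None):
    if d is None:
        u,v=int(round(uv[0])),int(round(uv[1])); w=p["depth"][v-1:v+2,u-1:u+2]; d=np.median(w[w>0]) if (w>0).any() else np.nan
    return np.array(p["position"])+ray(p,uv)*d
def proj(p,X):
    c=rot(p).T@(np.array(X)-p["position"]); return np.array([p["cx"]+f(p)*c[0]/c[2],p["cy"]+f(p)*c[1]/c[2]])
def cloud(p):
    v,u=np.mgrid[:420,:560]; d=p["depth"]
    c=np.stack([(u-p["cx"])/f(p)*d,(v-p["cy"])/f(p)*d,d],-1)
    X=c@rot(p).T+p["position"]; X[d<=0]=np.nan; return X
def tri(a,ua,b,ub):
    A=ray(a,ua);B=ray(b,ub);A/=np.linalg.norm(A);B/=np.linalg.norm(B)
    s=np.linalg.lstsq(np.c_[A,-B],np.array(b["position"])-a["position"],rcond=None)[0]
    P=np.array(a["position"])+s[0]*A;Q=np.array(b["position"])+s[1]*B
    return (P+Q)/2,np.linalg.norm(P-Q)
E
python3 - <<'E'
from h import *
np.set_printoptions(precision=4,suppress=True)
P={n:viewer.camera(n) for n in("scene","top")}
for n,p in P.items():
    cv2.imwrite(f"pics/{n}0.png",p["color"][:,:,::-1]); print(n,{k:v for k,v in p.items() if k not in("color","depth")})
    for t in "reader nose_tip hanger hanger_seat stand kit_carton kit_code reagent_bottle timer sample_cup pen".split():
        print(t,[(np.round(r["position"],1).tolist(),round(r["p"],2),pt(p,r["position"]).round(3).tolist()) for r in finder.pinpoint(p,t)[:3]])
print(bot.get_obs())
E
```

```text
pics
scene {'vfov': 57.76462541626932, 'cx': 288.29870727072705, 'cy': 212.42292701786562, 'position': array([ 0.2044, -0.4737,  0.6398]), 'attitude': array([-128.8824,   -1.01  ,  -28.3246]), 'shot': 1}
reader [([244.4, 177.5], 0.93, [0.502, 0.296, 0.093]), ([371.8, 223.0], 0.89, [0.639, -0.042, 0.142]), ([397.9, 274.5], 0.77, [0.634, -0.142, 0.091])]
nose_tip [([244.0, 206.8], 0.62, [0.495, 0.296, -0.0]), ([364.2, 251.1], 0.59, [0.636, -0.039, 0.062]), ([391.6, 298.0], 0.41, [0.633, -0.144, 0.023])]
hanger [([363.6, 263.7], 0.93, [0.648, -0.033, 0.011])]
hanger_seat [([369.3, 224.4], 0.66, [0.635, -0.04, 0.139])]
stand [([308.7, 209.1], 0.58, [0.593, 0.125, 0.077])]
kit_carton [([293.0, 204.4], 0.9, [0.571, 0.161, 0.074])]
kit_code [([301.4, 202.7], 0.68, [0.587, 0.149, 0.082]), ([308.5, 209.8], 0.15, [0.593, 0.124, 0.076])]
reagent_bottle [([254.1, 260.6], 0.91, [0.429, 0.082, 0.02]), ([298.0, 201.9], 0.25, [0.583, 0.157, 0.08])]
timer [([226.7, 233.5], 0.93, [0.409, 0.199, 0.016])]
sample_cup [([209.7, 205.1], 0.65, [0.408, 0.317, 0.022])]
pen [([272.5, 318.9], 0.71, [0.401, -0.0
[... 762 characters left out ...]
]
timer [([233.7, 269.1], 0.96, [0.419, 0.211, 0.016]), ([262.9, 185.4], 0.55, [0.583, 0.152, 0.083])]
sample_cup [([171.7, 276.7], 0.96, [0.4, 0.325, 0.072])]
pen [([368.5, 280.6], 0.76, [0.403, -0.067, 0.011])]
{'time': 1.2, 'q': array([-73.968 ,   4.9782,  10.0774,  95.0973,   0.0013,  89.9992]), 'qd': array([ 0.0158,  0.0182,  0.0191, -0.0182, -0.0451, -0.0445]), 'joint_efforts': array([  0.0017, -52.0099,  46.4862,   0.0016,  -0.    ,   0.    ]), 'ee_pos': array([ 0.1519, -0.5286,  0.2533]), 'tcp_rot': array([179.9981,  -0.0013,  16.0329]), 'wrist_force': array([-0.3688,  0.03  , -0.1527]), 'torque': array([ 0.024 , -0.0146,  0.0229]), 'grasp_force': 0.0, 'opening': 0.08538980446178525}
```

View pictures.

```bash
python3 - <<'E'
import cv2,numpy as np
a=cv2.imread("pics/scene0.png");b=cv2.imread("pics/top0.png")
cv2.imwrite("pics/scene0c.png",cv2.resize(a[130:340,190:470],None,fx=2.8,fy=2.8,interpolation=cv2.INTER_CUBIC))
cv2.imwrite("pics/top0c.png",cv2.resize(b[100:310,150:430],None,fx=2.8,fy=2.8,interpolation=cv2.INTER_CUBIC))
E
```

```text
(no output)
```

View pics/scene0c.png

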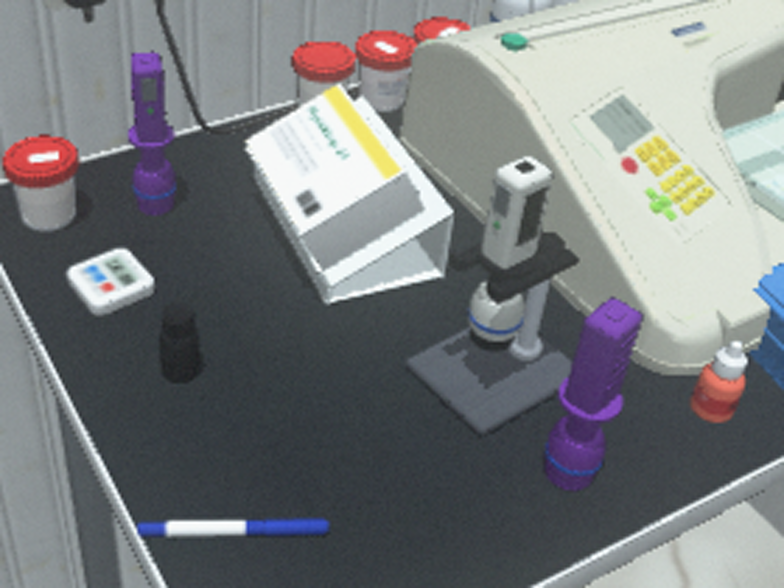

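View pics/top0c.png

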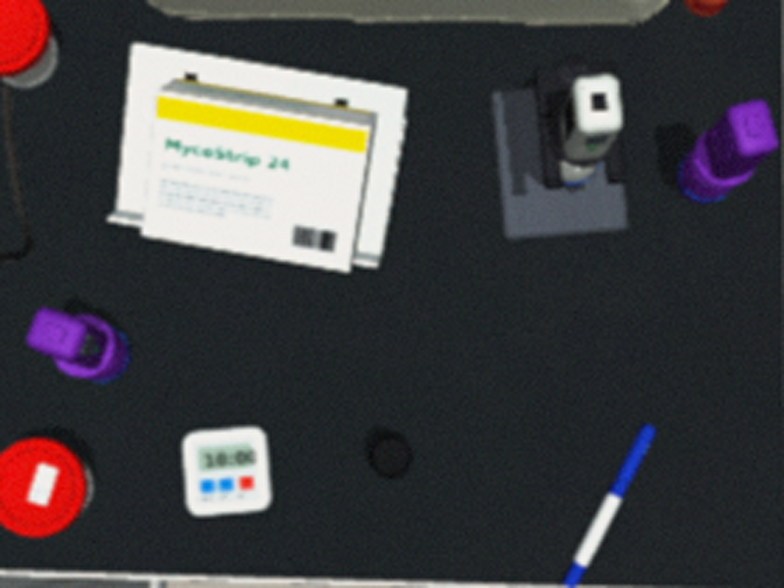

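```bash
cat > m.py <<'E'
from h import *
np.set_printoptions(precision=4,suppress=True)
t=viewer.camera("top"); s=viewer.camera("scene")
for n,p in(("top",t),("scene",s)):
    X=cloud(p); hsv=cv2.cvtColor(p["color"],cv2.COLOR_RGB2HSV)
    x,y,z=X[...,0],X[...,1],X[...,2]
    pur=(hsv[...,0]>125)&(hsv[...,0]<160)&(hsv[...,1]>90)
    m=(z>.15)&(z<.23)&(x>.55)&(x<.70)&(y>-.08)&(y<.03)&~pur
    print(n,"handle",m.sum(),"top z",np.nanpercentile(z[m],[50,90,98]))
    q=X[m&(z>.2)]; 
    if len(q)>5:
        print(" top pts",len(q),q.min(0),q.max(0),q.mean(0),cv2.minAreaRect(q[:,:2].astype(np.float32)))
    q=X[m&(z<.2)]
    if len(q)>5: print(" side pts",len(q),q.min(0),q.max(0),q.mean(0))
    # foot
    m=(z>.003)&(z<.025)&(x>.5)&(x<.72)&(y>-.09)&(y<.08)&~pur
    q=X[m]; print(" foot",m.sum(),np.nanmedian(z[m]),cv2.minAreaRect(q[:,:2].astype(np.float32)))
    m=(z>.118)&(z<.140)&(x>.55)&(x<.72)&(y>-.09)&(y<.04)&~pur&(p["color"].max(-1)<90)
    q=X[m]; print(" fork",m.sum(),q.min(0),q.max(0),cv2.minAreaRect(q[:,:2].astype(np.float32)))
    # carton front
    c=finder.pinpoint(p,"kit_code")[0]["position"]; C=pt(p,c)
    m=(abs(x-.59)<.09)&(abs(y-.19)<.10)&(z>.055)&(z<.16)
    q=X[m]; best=None
    rng=np.random.default_rng(0)
    for _ in range(500):
        a=q[rng.choice(len(q),3,False)]; nn=np.cross(a[1]-a[0],a[2]-a[0]); nn/=np.linalg.norm(nn)+1e-9
        k=abs((q-a[0])@nn)<.003
        if best is None or k.sum()>best.sum(): best=k
    b=q[best]; c0=b.mean(0); nn=np.linalg.svd(b-c0,full_matrices=False)[2][2]; nn*=np.sign(nn[2])
    r=ray(p,c); Pc=np.array(p["position"])+r*((c0-p["position"])@nn)/(r@nn)
    print(" face n",nn,"tilt",np.degrees(np.arccos(nn[2])),"az",np.degrees(np.arctan2(-nn[1],-nn[0])),len(b),"code px",c,"code",Pc,"depth-code",C)
    # in-plane box
    e=np.cross([0,0,1],nn);e/=np.linalg.norm(e);g=np.cross(nn,e)
    uv=np.c_[(b-c0)@e,(b-c0)@g]; print(" rect",cv2.minAreaRect(uv.astype(np.float32)), "extent", np.percentile(uv,[.5,99.5],axis=0))
    m=(x>.6)&(x<.85)&(y>-.12)&(y<.05)&(z>.03)&(z<.4)&(hsv[...,1]<60)
    for lo in(.05,.15,.2,.25,.3):
        k=m&(z>lo)&(z<lo+.05)&(x>.67); print("  analyser z",lo,np.nanmin(x[k]) if k.any() else None)
    print(" seat/reader px",[ (np.round(r["position"],1).tolist(),round(r["p"],2)) for nme in("hanger_seat","reader","hanger") for r in finder.pinpoint(p,nme)])
E
python3 m.py
```

```text
top handle 500 top z [0.2108 0.2148 0.2163]
 top pts 346 [ 0.6312 -0.0414  0.2004] [ 0.6685 -0.0106  0.2178] [ 0.6478 -0.0249  0.2118] ((0.6500459909439087, -0.025751177221536636), (0.037301164120435715, 0.029331715777516365), 5.359421730041504)
 side pts 154 [ 0.6304 -0.0396  0.15  ] [ 0.6646 -0.0104  0.1997] [ 0.6379 -0.0206  0.1758]
 foot 1926 0.01007768483714655 ((0.6104558110237122, -0.0053050220012664795), (0.21964731812477112, 0.16988207399845123), 0.335544615983963)
 fork 634 [ 0.6148 -0.0553  0.1205] [0.7051 0.0053 0.1397] ((0.6607629060745239, -0.024805523455142975), (0.08907562494277954, 0.054254017770290375), 6.278515815734863)
 face n [-0.4314  0.0667  0.8997] tilt 25.883379672770353 az -8.784233172931172 3692 code px [263.0, 190.4] code [0.574  0.1517 0.0785] depth-code [0.5739 0.1517 0.0792]
 rect ((-0.00038526207208633423, -0.0013196803629398346), (0.15012066066265106, 0.10598494112491608), 0.14094871282577515) extent [[-0.0744 -0.0533]
 [ 0.0736  0.0511]]
  analyser z 0.05 0.7652972819313866
  analyser z 0.15 None
  analyser z 0.2 None
  analyser z 0.25 None
  analys
[... 668 characters left out ...]
45 -0.0574  0.1181] [ 0.7049 -0.003   0.1361] ((0.6605527400970459, -0.02818102017045021), (0.0894419476389885, 0.054062653332948685), 3.310805082321167)
 face n [-0.4306  0.0648  0.9002] tilt 25.81255690748746 az -8.562883562976964 1643 code px [298.7, 201.1] code [0.585  0.1584 0.0813] depth-code [0.5846 0.1578 0.0818]
 rect ((-0.0061786845326423645, 6.3382089138031e-05), (0.10468772053718567, 0.15203526616096497), 89.6817626953125) extent [[-0.0797 -0.0518]
 [ 0.069   0.0517]]
  analyser z 0.05 0.6865223549554137
  analyser z 0.15 None
  analyser z 0.2 None
  analyser z 0.25 None
  analyser z 0.3 None
 seat/reader px [([371.1, 223.5], 0.79), ([401.6, 271.9], 0.76), ([364.7, 262.6], 0.76)]
```

```bash
cat > code.py <<'E'
from h import *
np.set_printoptions(precision=4,suppress=True)
n=np.array([-.431,.0658,.9]); n/=np.linalg.norm(n)
e=np.cross([0,0,1],n);e/=np.linalg.norm(e);g=np.cross(n,e)
for nm in("top","scene"):
    p=viewer.camera(nm); X=cloud(p); gr=cv2.cvtColor(p["color"],cv2.COLOR_RGB2GRAY)
    ok=(abs(X[...,0]-.59)<.09)&(abs(X[...,1]-.19)<.1)&(X[...,2]>.055)&(X[...,2]<.16)
    d=X@n; h=np.nanmedian(d[ok]); 
    v,u=np.mgrid[:420,:560]; r=np.stack([(u-p["cx"])/f(p),(v-p["cy"])/f(p),np.ones_like(u)],-1)@rot(p).T
    k=(h-np.dot(p["position"],n))/(r@n); Q=np.array(p["position"])+r*k[...,None]
    on=ok&(abs(d-h)<.004); E,G=Q@e,Q@g
    lo=np.percentile(G[on],.5);hi=np.percentile(G[on],99.5);ri=np.percentile(E[on],99.5);le=np.percentile(E[on],.5)
    geo=(ri-.0265)*e+(lo+.020)*g+h*n
    w=(abs(E-(ri-.027))<.024)&(abs(G-(lo+.02))<.016)&(gr<130)
    a,b=np.percentile(E[w],[3,97]),np.percentile(G[w],[3,97])
    blob=a.mean()*e+b.mean()*g+h*n
    print(nm,"size",ri-le,hi-lo,"geo",geo,"blob",blob,w.sum(),np.ptp(a),np.ptp(b),proj(p,blob))
E
python3 code.py; python3 -c "
from h import *
p=viewer.camera('scene');a=proj(p,[.649,-.0275,.15]).astype(int);print(a)
cv2.imwrite('pics/close.png',cv2.resize(p['color'][a[1]-65:a[1]+75,a[0]-65:a[0]+75,::-1],None,fx=4,fy=4,interpolation=cv2.INTER_CUBIC))"
```

```text
top size 0.14805223308934973 0.10425522272192023 geo [0.585  0.1531 0.0833] blob [0.5843 0.1544 0.0829] 71 0.025854245340676457 0.011085262112535355 [261.6652 184.8299]
scene size 0.1514951899857936 0.10371806178152643 geo [0.5851 0.148  0.0815] blob [0.5853 0.1535 0.0812] 20 0.023168888309839347 0.009526495331826035 [299.8017 202.1848]
[371 214]
```

View pics/close.png

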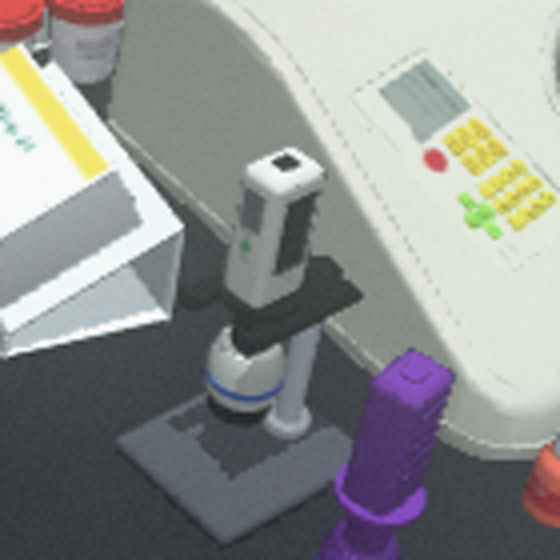

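```bash
cat > plan.py <<'E'
from h import *
import sys,json
# plan.py x y z roll pitch yaw [maxstep_cm] : rows from measured pose to the target
def plan(p1,r1,step=4.5,rs=.14,nmax=5,dec=1):
    o=bot.get_obs(); p0=np.array(o["ee_pos"]); R0=R.from_euler("xyz",o["tcp_rot"],degrees=True); R1=R.from_euler("xyz",r1,degrees=True)
    w=(R0.inv()*R1).as_rotvec(); d=np.array(p1)-p0
    N=max(1,int(np.ceil(max(np.linalg.norm(d)*100/step,np.linalg.norm(w)/rs))))
    rows=[]; Rc=R0; pc=p0.copy(); 
    for i in range(N):
        off=np.round(Rc.inv().apply(p0+d*(i+1)/N-pc)*100,dec); tw=np.round(w/N,3)
        pc=pc+Rc.apply(off/100); Rc=Rc*R.from_rotvec(tw); rows.append((off.tolist(),tw.tolist()))
    print("t",round(o["time"],2),"pos",p0.round(4),"rpy",np.round(o["tcp_rot"],2),"F",np.round(o["wrist_force"],2),"open",round(o["opening"],4),"grip",round(o["grasp_force"],1))
    print("dist",round(np.linalg.norm(d)*1000,1),"mm, N",N)
    for i in range(0,N,nmax): print([r[0] for r in rows[i:i+nmax]],[r[1] for r in rows[i:i+nmax]])
if __name__=="__main__":
    a=[float(v) for v in sys.argv[1:]]; plan(a[:3],a[3:6],*(a[6:7] or [4.5]), dec=int(a[7]) if len(a)>7 else 1)
E
python3 plan.py .649 -.0275 .29 180 0 4
python3 - <<'E'
from h import *
X=cloud(viewer.camera("scene")); Y=cloud(viewer.camera("top"))
for X in(X,Y):
    m=(X[...,1]>-.15)&(X[...,1]<.1)
    for lo in(.14,.2,.25,.3): 
        k=m&(X[...,2]>lo)&(X[...,2]<lo+.06)&(X[...,0]>.675); print(lo,k.sum(),np.nanmin(X[k][:,0]) if k.any() else None)
E
```

```text
t 1.85 pos [ 0.1519 -0.5286  0.2533] rpy [-180.      0.     16.03] F [-0.91  0.82 -1.02] open 0.0851 grip 0.0
dist 706.8 mm, N 16
[[3.9, -2.2, -0.2], [3.8, -2.2, -0.3], [3.8, -2.2, -0.2], [3.7, -2.3, -0.2], [3.8, -2.4, -0.2]] [[-0.0, 0.0, 0.013], [-0.0, 0.0, 0.013], [-0.0, 0.0, 0.013], [-0.0, 0.0, 0.013], [-0.0, 0.0, 0.013]]
[[3.7, -2.4, -0.3], [3.6, -2.4, -0.2], [3.7, -2.5, -0.2], [3.6, -2.5, -0.3], [3.6, -2.6, -0.2]] [[-0.0, 0.0, 0.013], [-0.0, 0.0, 0.013], [-0.0, 0.0, 0.013], [-0.0, 0.0, 0.013], [-0.0, 0.0, 0.013]]
[[3.5, -2.7, -0.2], [3.5, -2.6, -0.3], [3.5, -2.8, -0.2], [3.4, -2.7, -0.2], [3.4, -2.8, -0.2]] [[-0.0, 0.0, 0.013], [-0.0, 0.0, 0.013], [-0.0, 0.0, 0.013], [-0.0, 0.0, 0.013], [-0.0, 0.0, 0.013]]
[[3.4, -2.9, -0.3]] [[-0.0, 0.0, 0.013]]
0.14 473 0.7701020377325044
0.2 0 None
0.25 0 None
0.3 0 None
0.14 701 0.7679582031337607
0.2 0 None
0.25 0 None
0.3 0 None
```

>>> {"name": "move_arm", "arguments": {"offset": [[3.9,-2.2,-0.5],[3.8,-2.2,-0.5],[3.8,-2.2,-0.5],[3.7,-2.3,-0.5],[3.8,-2.4,-0.5]], "twist": [[0,0,0.013],[0,0,0.013],[0,0,0.013],[0,0,0.013],[0,0,0.013]], "grip": [0.7,0.7,0.7,0.7,0.7], "force": 60}}

```text
time: 2.45
ee_pos: [0.3083, -0.3702, 0.2786]
tcp_rot: [180.0, -0.0, 12.2]
wrist_force: [0.7, -0.4, 0.3]
opening: 0.0595
grasp_force: 0.0
```

>>> {"name": "move_arm", "arguments": {"offset": [[3.7,-2.4,-0.3],[3.6,-2.4,-0.2],[3.7,-2.5,-0.2],[3.6,-2.5,-0.2],[3.6,-2.6,0]], "twist": [[0,0,0.013],[0,0,0.013],[0,0,0.013],[0,0,0.013],[0,0,0.013]], "grip": [0.7,0.7,0.7,0.7,0.7]}}

```text
time: 2.95
ee_pos: [0.4641, -0.214, 0.2878]
tcp_rot: [180.0, -0.0, 8.6]
wrist_force: [-0.5, -1.0, 0.7]
opening: 0.0599
grasp_force: 0.0
```

```bash
python3 plan.py .649 -.0275 .29 180 0 4
```

```text
t 2.95 pos [ 0.4641 -0.214   0.2878] rpy [ 1.7996e+02 -5.0000e-02  8.5600e+00] F [-0.49 -0.99  0.75] open 0.0599 grip 0.0
dist 262.7 mm, N 6
[[3.5, -2.6, -0.0], [3.5, -2.7, -0.1], [3.4, -2.7, -0.0], [3.4, -2.7, -0.0], [3.4, -2.8, -0.1]] [[0.0, -0.0, 0.013], [0.0, -0.0, 0.013], [0.0, -0.0, 0.013], [0.0, -0.0, 0.013], [0.0, -0.0, 0.013]]
[[3.3, -2.9, -0.0]] [[0.0, -0.0, 0.013]]
```

>>> {"name": "move_arm", "arguments": {"offset": [[3.5,-2.6,0],[3.5,-2.7,0],[3.4,-2.7,0],[3.4,-2.7,0],[3.3,-2.8,0]], "twist": [[0,0,0.013],[0,0,0.013],[0,0,0.013],[0,0,0.013],[0,0,0.013]], "grip": [0.7,0.7,0.7,0.7,0.7]}}

```text
time: 3.45
ee_pos: [0.6171, -0.0589, 0.2873]
tcp_rot: [180.0, -0.0, 4.8]
wrist_force: [-0.4, -0.3, -0.4]
opening: 0.0599
grasp_force: 0.0
```

>>> {"name": "move_arm", "arguments": {"offset": [[1.5,-1.5,0],[0,0,0]], "twist": [[0,0,0.013],[0,0,0]], "grip": [0.7,0.7]}}

```text
time: 3.65
ee_pos: [0.6311, -0.0418, 0.2859]
tcp_rot: [-180.0, 0.1, 4.3]
wrist_force: [0.2, -0.6, 0.3]
opening: 0.0599
grasp_force: 0.0
```

```bash
python3 plan.py .649 -.0275 .191 180 0 4 3
```

```text
t 3.65 pos [ 0.6311 -0.0418  0.2859] rpy [-1.7996e+02  8.0000e-02  4.2700e+00] F [ 0.23 -0.58  0.34] open 0.0599 grip 0.0
dist 97.6 mm, N 4
[[0.5, -0.3, 2.4], [0.5, -0.3, 2.3], [0.4, -0.4, 2.4], [0.5, -0.3, 2.4]] [[-0.0, 0.0, 0.001], [-0.0, 0.0, 0.001], [-0.0, 0.0, 0.001], [-0.0, 0.0, 0.001]]
```

Align horizontally first, then descend.

>>> {"name": "move_arm", "arguments": {"offset": [[1.7,-1.5,0],[0,0,2],[0,0,2.5],[0,0,2.5],[0,0,2.4]], "twist": [[0,0,0.003],[0,0,0],[0,0,0],[0,0,0],[0,0,0]], "grip": [0.7,0.7,0.7,0.7,0.7]}}

```text
time: 4.15
ee_pos: [0.645, -0.0288, 0.1925]
tcp_rot: [180.0, -0.0, 3.9]
wrist_force: [0.5, -0.2, 0.6]
opening: 0.0596
grasp_force: 0.0
```

```bash
cat > two.py <<'E'
from h import *
import sys
a=viewer.camera("scene");b=viewer.camera("top"); X=[float(v) for v in sys.argv[2:5]]; o=[]
for p in(a,b):
    u,v=proj(p,X).astype(int); u=min(max(u,70),490); v=min(max(v,70),350)
    o.append(cv2.resize(p["color"][v-70:v+70,u-70:u+70,::-1],(400,400),interpolation=cv2.INTER_CUBIC))
cv2.imwrite(sys.argv[1],np.hstack(o))
E
python3 plan.py .649 -.0275 .191 180 0 4 3 2; python3 two.py pics/pre.png .649 -.0275 .17
```

```text
t 4.15 pos [ 0.645  -0.0288  0.1925] rpy [179.99  -0.     3.92] F [ 0.51 -0.21  0.63] open 0.0596 grip 0.0
dist 4.5 mm, N 1
[[0.41, -0.1, 0.15]] [[0.0, -0.0, -0.001]]
```

View pics/pre.png

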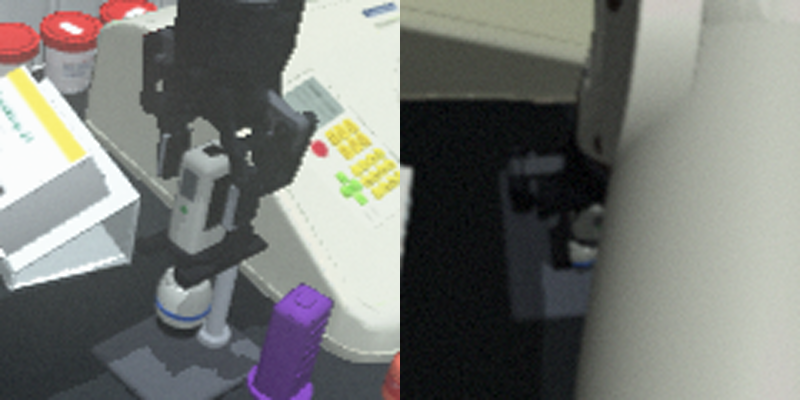

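The fingers straddle the white reader's handle (around (205,200) in the left half); the purple one is clear. Closing.

>>> {"name": "move_arm", "arguments": {"offset": [[0.4,-0.1,0.1],[0,0,0],[0,0,0],[0,0,0],[0,0,0]], "twist": [[0,0,0],[0,0,0],[0,0,0],[0,0,0],[0,0,0]], "grip": [0.7,0.7,0.2,0.2,0.2], "force": 60}}

```text
time: 4.75
ee_pos: [0.6498, -0.0266, 0.1933]
tcp_rot: [-180.0, -0.1, 3.9]
wrist_force: [0.2, 1.6, 3.7]
opening: 0.0276
grasp_force: 58.3
```

>>> {"name": "move_arm", "arguments": {"offset": [[0,0,0],[0,0,0],[0,0,0]], "twist": [[0,0,0],[0,0,0],[0,0,0]], "grip": [0.2,0.2,0.2]}}

```text
time: 5.05
ee_pos: [0.6498, -0.0266, 0.1933]
tcp_rot: [-180.0, -0.1, 4.0]
wrist_force: [0.1, 1.4, 5.2]
opening: 0.0276
grasp_force: 58.3
```

```bash
python3 plan.py .649 -.0275 .191 180 0 4 3 2; python3 m.py | grep -A2 handle
```

```text
t 5.05 pos [ 0.6498 -0.0266  0.1933] rpy [-1.80e+02 -9.00e-02  3.95e+00] F [0.07 1.45 5.23] open 0.0276 grip 58.3
dist 2.6 mm, N 1
[[-0.08, 0.09, 0.23]] [[-0.0, -0.002, -0.001]]
top handle 193 top z [0.2104 0.2276 0.2294]
 top pts 114 [ 0.6319 -0.0204  0.2003] [0.6524 0.0205 0.2299] [ 0.6405 -0.0005  0.2206] ((0.642386794090271, -0.00034089386463165283), (0.04090877249836922, 0.019026538357138634), 87.19120788574219)
 side pts 79 [ 0.631  -0.0234  0.1519] [ 0.645  -0.0001  0.1996] [ 0.6359 -0.0138  0.1794]
--
scene handle 916 top z [0.2038 0.2253 0.2289]
 top pts 502 [ 0.6304 -0.0767  0.2   ] [0.6679 0.021  0.2299] [ 0.6432 -0.032   0.2165] ((0.6490362882614136, -0.02867690846323967), (0.036896247416734695, 0.09798578917980194), 4.843897819519043)
 side pts 414 [ 0.63   -0.057   0.1501] [ 0.6662 -0.0015  0.1999] [ 0.6397 -0.0375  0.1776]
```

>>> {"name": "move_arm", "arguments": {"offset": [[0,0,-0.4],[0,0,-0.4],[0,0,-0.4],[0,0,0],[0,0,0]], "twist": [[0,0,0],[0,0,0],[0,0,0],[0,0,0],[0,0,0]], "grip": [0.2,0.2,0.2,0.2,0.2]}}

```text
time: 6.05
ee_pos: [0.6495, -0.0268, 0.2042]
tcp_rot: [180.0, 0.0, 3.9]
wrist_force: [-0.0, -0.4, -2.8]
opening: 0.0274
grasp_force: 58.5
```

```bash
python3 plan.py .60 -.03 .205 180 0 4 3 2;  python3 two.py pics/lift.png .649 -.0275 .15
```

```text
t 6.05 pos [ 0.6495 -0.0268  0.2042] rpy [1.80e+02 1.00e-02 3.94e+00] F [-0.03 -0.4  -2.77] open 0.0274 grip 58.5
dist 49.7 mm, N 2
[[-2.48, -0.01, -0.04], [-2.48, -0.01, -0.04]] [[0.0, 0.0, -0.001], [0.0, 0.0, -0.001]]
```

View pics/lift.png

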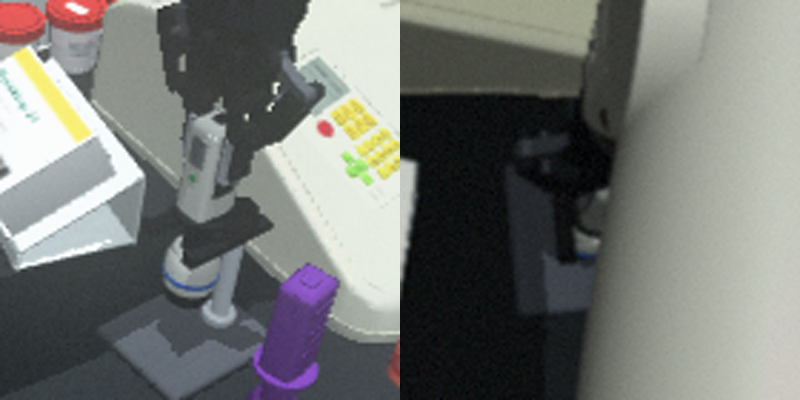

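>>> {"name": "move_arm", "arguments": {"offset": [[-1,0,-0.1],[-2,0,0],[-2,0,0],[-2,0,0],[-2,0,0]], "twist": [[0,0,0],[0,0,0],[0,0,0],[0,0,0],[0,0,0]], "grip": [0.2,0.2,0.2,0.2,0.2]}}

```text
time: 6.65
ee_pos: [0.5582, -0.033, 0.2052]
tcp_rot: [180.0, 0.0, 3.9]
wrist_force: [0.1, -0.1, -3.9]
opening: 0.0274
grasp_force: 58.6
```

>>> {"name": "move_arm", "arguments": {"offset": [[-2,0,0],[-2,0,-1],[0,0,0]], "twist": [[0,0,0],[0,0,0],[0,0,0]], "grip": [0.2,0.2,0.2]}}

```text
time: 6.95
ee_pos: [0.5178, -0.0358, 0.2171]
tcp_rot: [180.0, -0.1, 3.9]
wrist_force: [1.0, 0.3, -1.5]
opening: 0.0273
grasp_force: 58.8
```

```bash
cat > q.py <<'E'
from h import *
np.set_printoptions(precision=4,suppress=True)
o=bot.get_obs(); Rt=R.from_euler("xyz",o["tcp_rot"],degrees=True); p=np.array(o["ee_pos"])
print("t",o["time"],"pose",p,o["tcp_rot"],"F",o["wrist_force"])
# reader as seen: axis of the white handle below the pads and head, by pinpoint
a=viewer.camera("scene"); b=viewer.camera("top")
pred=p+Rt.apply([0,0,.0653]); tip=p+Rt.apply([0,0,.1433])
for n,c in(("scene",a),("top",b)):
    print(n,"pred origin",proj(c,pred),"tip",proj(c,tip))
    for k in("reader","nose_tip"): print(k,[(np.round(r["position"],1).tolist(),round(r["p"],2)) for r in finder.pinpoint(c,k)])
E
python3 q.py; python3 two.py pics/out.png .56 -.03 .15
```

```text
t 6.95 pose [ 0.5178 -0.0358  0.2171] [179.9796  -0.0986   3.9238] F [ 1.0278  0.3128 -1.5405]
scene pred origin [319.7072 236.3198] tip [317.0988 264.7307]
reader [([317.2, 240.8], 0.95), ([243.9, 176.6], 0.89), ([399.6, 271.1], 0.65)]
nose_tip [([390.7, 297.4], 0.57), ([315.9, 268.1], 0.47), ([244.7, 205.3], 0.44)]
top pred origin [363.5955 216.9325] tip [357.9895 221.301 ]
reader [([184.3, 220.5], 0.84), ([366.7, 216.0], 0.44)]
nose_tip []
```

View pics/out.png

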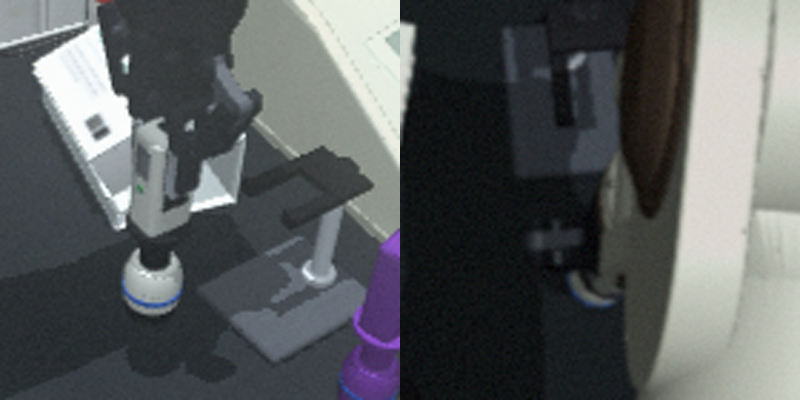

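```bash
cat > head.py <<'E'
from h import *
np.set_printoptions(precision=4,suppress=True)
def run(save=None):
    o=bot.get_obs(); Rt=R.from_euler("xyz",o["tcp_rot"],degrees=True); p=np.array(o["ee_pos"]); c=viewer.camera("scene")
    X=cloud(c); L=(X-(p+Rt.apply([0,0,.0653])))@Rt.as_matrix()  # local tool axes at predicted origin, z ahead
    near=(np.hypot(L[...,0],L[...,1])<.05)&(L[...,2]>.015)&(L[...,2]<.10)&(c["color"].max(-1)>70)
    th=np.linspace(0,2*np.pi,72); pts=[(r*np.cos(t),r*np.sin(t),z) for r,z in((.011,.03),(.0205,.036),(.0205,.066),(.018,.078)) for t in th]
    W=np.array([proj(c,p+Rt.apply(np.array(q)+[0,0,.0653])) for q in pts])
    v,u=np.nonzero(near); print("obs u",np.percentile(u,[1,99]),"v",np.percentile(v,[1,99]),"n",len(u)); print("mod u",W[:,0].min(),W[:,0].max(),"v",W[:,1].min(),W[:,1].max())
    q=L[near]; print("local depth pts: z pct",np.percentile(q[:,2],[2,50,98]))
    # circle fit of the head band
    k=near&(L[...,2]>.038)&(L[...,2]<.064); q=L[k]
    from scipy.optimize import least_squares
    s=least_squares(lambda a:np.hypot(q[:,0]-a[0],q[:,1]-a[1])-.0205,[0,0],loss="soft_l1",f_scale=.001).x; print("axis offset in tool x,y",s,len(q))
run()
E
python3 head.py
python3 - <<'E'
from h import *
np.set_printoptions(precision=4,suppress=True)
for n in("scene","top"):
    p=viewer.camera(n);X=cloud(p);x,y,z=X[...,0],X[...,1],X[...,2]
    print(n,proj(p,[.649,-.0275,.128]),[(np.round(r["position"],1).tolist(),round(r["p"],2)) for r in finder.pinpoint(p,"hanger_seat")])
    m=(z>.118)&(z<.145)&(x>.59)&(x<.72)&(y>-.08)&(y<.04)&(p["color"].max(-1)<90)
    q=X[m]; print(m.sum(),np.percentile(q,[1,50,99],axis=0),cv2.minAreaRect(q[:,:2].astype(np.float32)))
    # slot edges
    m&=(x<.655)&(x>.625); q=X[m]; l=q[:,1]; mid=l.mean(); print("prong inner/outer",np.percentile(l[l>mid],[2,98]),np.percentile(l[l<mid],[2,98]))
E
```

```text
obs u [309. 329.] v [246. 267.] n 351
mod u 307.9537710097956 329.6138043619938 v 243.14779958507555 271.76382290782703
local depth pts: z pct [0.0288 0.0411 0.0641]
axis offset in tool x,y [ 0.0011 -0.    ] 208
scene [370.1816 222.8731] [([371.2, 223.7], 0.93), ([318.6, 269.8], 0.33)]
547 [[ 0.6149 -0.0569  0.1203]
 [ 0.667  -0.0262  0.1268]
 [ 0.7018  0.0013  0.1319]] ((0.6590954065322876, -0.02680244669318199), (0.08834242820739746, 0.05477580428123474), 5.869626998901367)
prong inner/outer [-0.015  -0.0023] [-0.0566 -0.0443]
top [358.0242 148.9322] [([357.8, 149.3], 0.66)]
714 [[ 0.6154 -0.0475  0.123 ]
 [ 0.6774 -0.0143  0.1284]
 [ 0.7028  0.0042  0.1332]] ((0.6605408787727356, -0.02470894157886505), (0.08799432218074799, 0.05438825488090515), 4.992717266082764)
prong inner/outer [-0.0053  0.0008] [-0.0129 -0.0067]
```

```bash
cat > tgt.py <<'E'
from h import *
from plan import plan
import sys
def tgt(g,code=(.585,.153,.082)):
    n=np.array([-.431,.0658,.9]); n/=np.linalg.norm(n); rpy=[180,-25.9,-8.7]; Rt=R.from_euler("xyz",rpy,degrees=True)
    return np.array(code)+n*g-Rt.apply([.001,0,.1433]),rpy
if __name__=="__main__":
    g=float(sys.argv[1]); T,rpy=tgt(g,[float(v) for v in sys.argv[4:7]] or (.585,.153,.082)); print(T); plan(T,rpy,float(sys.argv[2]),rs=.09,dec=int(sys.argv[3]))
    o=bot.get_obs(); Rt=R.from_euler("xyz",o["tcp_rot"],degrees=True); n=-tgt(0)[0]; tip=np.array(o["ee_pos"])+Rt.apply([.001,0,.1433]); print("tip",tip.round(4))
E
python3 tgt.py .06 3.5 1
```

```text
[0.49637848 0.16655186 0.26446738]
t 7.6 pos [ 0.5199 -0.0357  0.2151] rpy [-1.80e+02  2.00e-02  3.95e+00] F [-0.57 -1.12 -2.65] open 0.0273 grip 58.8
dist 209.5 mm, N 6
[[-0.2, -3.4, -0.8], [-0.2, -3.4, -0.9], [-0.2, -3.3, -0.9], [-0.4, -3.4, -1.0], [-0.3, -3.3, -1.0]] [[-0.008, 0.075, 0.036], [-0.008, 0.075, 0.036], [-0.008, 0.075, 0.036], [-0.008, 0.075, 0.036], [-0.008, 0.075, 0.036]]
[[-0.5, -3.3, -1.0]] [[-0.008, 0.075, 0.036]]
tip [ 0.5209 -0.0356  0.0718]
```

>>> {"name": "move_arm", "arguments": {"offset": [[-0.2,-1,-3.5],[-0.2,-3.4,-2],[-0.2,-3.4,-1.5],[-0.2,-3.3,-1],[-0.4,-3.4,-1]], "twist": [[0,0,0],[-0.008,0.075,0.036],[-0.008,0.075,0.036],[-0.008,0.075,0.036],[-0.008,0.075,0.036]], "grip": [0.2,0.2,0.2,0.2,0.2]}}

```text
time: 8.1
ee_pos: [0.4994, 0.024, 0.3047]
tcp_rot: [-178.4, -17.3, 1.9]
wrist_force: [-1.3, -0.2, -2.6]
opening: 0.0273
grasp_force: 59.7
```

```bash
python3 tgt.py .04 3 1
```

```text
[0.50499809 0.16523592 0.2464682 ]
t 8.1 pos [0.4994 0.024  0.3047] rpy [-178.37  -17.33    1.95] F [-1.29 -0.22 -2.65] open 0.0273 grip 59.7
dist 152.9 mm, N 6
[[-0.1, -2.3, 1.0], [-0.2, -2.4, 1.0], [-0.3, -2.3, 1.0], [-0.4, -2.3, 0.9], [-0.5, -2.4, 0.9]] [[-0.016, 0.025, 0.028], [-0.016, 0.025, 0.028], [-0.016, 0.025, 0.028], [-0.016, 0.025, 0.028], [-0.016, 0.025, 0.028]]
[[-0.6, -2.3, 0.8]] [[-0.016, 0.025, 0.028]]
tip [0.5428 0.0295 0.1682]
```

>>> {"name": "move_arm", "arguments": {"offset": [[-0.1,-2.5,0.5],[-0.2,-2.5,0.5],[-0.3,-2.5,0.8],[-0.4,-2.5,0.8],[-0.5,-2.5,0.8]], "twist": [[-0.016,0.025,0.028],[-0.016,0.025,0.028],[-0.016,0.025,0.028],[-0.016,0.025,0.028],[-0.016,0.025,0.028]], "grip": [0.2,0.2,0.2,0.2,0.2]}}

```text
time: 8.6
ee_pos: [0.4954, 0.0272, 0.2699]
tcp_rot: [-178.0, -24.1, 2.1]
wrist_force: [0.7, -0.5, -2.4]
opening: 0.0274
grasp_force: 59.7
```

>>> {"name": "move_arm", "arguments": {"offset": [[-0.6,-1.2,0.6],[0,0,0]], "twist": [[-0.016,0.025,0.028],[0,0,0]], "grip": [0.2,0.2]}}

```text
time: 8.8
ee_pos: [0.4913, 0.022, 0.2615]
tcp_rot: [-178.0, -25.3, 1.5]
wrist_force: [0.4, 0.6, -2.0]
opening: 0.0272
grasp_force: 59.8
```

```bash
python3 tgt.py .025 3 1; python3 head.py; python3 two.py pics/app.png .58 .15 .1
```

```text
[0.51146279 0.16424897 0.23296881]
t 8.8 pos [0.4913 0.022  0.2615] rpy [-177.99  -25.35    1.54] F [ 0.45  0.56 -1.99] open 0.0272 grip 59.8
dist 146.4 mm, N 5
[[0.2, -2.8, 0.8], [0.1, -2.8, 0.8], [-0.0, -2.9, 0.7], [-0.1, -2.8, 0.6], [-0.2, -2.9, 0.6]] [[-0.022, 0.002, 0.032], [-0.022, 0.002, 0.032], [-0.022, 0.002, 0.032], [-0.022, 0.002, 0.032], [-0.022, 0.002, 0.032]]
tip [0.5534 0.0287 0.1325]
obs u [303.   324.54] v [202. 226.] n 347
mod u 301.0128466681309 325.05947402714776 v 199.7774807237509 226.8750340242505
local depth pts: z pct [0.0284 0.0414 0.0773]
axis offset in tool x,y [0.0007 0.0001] 174
```

View pics/app.png

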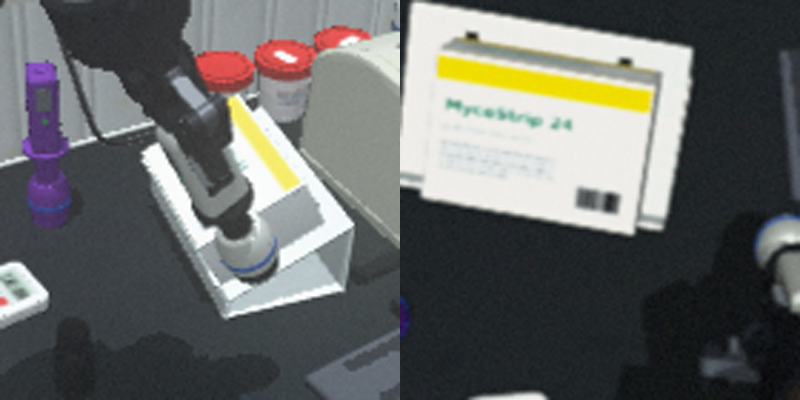

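```bash
python3 -c "
from h import *
o=bot.get_obs();print(o['q'].round(2),o['qd'].round(2),o['time'],o['ee_pos'],o['tcp_rot'])"
```

```text
[  1.51 -27.29 -20.44  71.42   2.04 179.94] [ 0.19  0.51  0.54 -0.03 -0.01 -0.03] 8.95 [0.49259255 0.02233294 0.26335981] [-177.98247307  -25.43298668    1.56771256]
```

```bash
sed -i 's/Rt=R.from_euler("xyz",rpy,degrees=True)$/Rt=R.from_euler("xyz",rpy,degrees=True)*R.from_rotvec([0,0,-.7]); rpy=Rt.as_euler("xyz",degrees=True)/' tgt.py; sed -n 5,8p tgt.py; python3 tgt.py .04 3 1
```

```text
n=np.array([-.431,.0658,.9]); n/=np.linalg.norm(n); rpy=[180,-25.9,-8.7]; Rt=R.from_euler("xyz",rpy,degrees=True)*R.from_rotvec([0,0,-.7]); rpy=Rt.as_euler("xyz",degrees=True)
    return np.array(code)+n*g-Rt.apply([.001,0,.1433]),rpy
if __name__=="__main__":
    g=float(sys.argv[1]); T,rpy=tgt(g,[float(v) for v in sys.argv[4:7]] or (.585,.153,.082)); print(T); plan(T,rpy,float(sys.argv[2]),rs=.09,dec=int(sys.argv[3]))
[0.50510975 0.16456712 0.24657091]
t 8.95 pos [0.4926 0.0223 0.2634] rpy [-177.98  -25.43    1.57] F [ 0.33  0.08 -3.28] open 0.0277 grip 59.8
dist 143.8 mm, N 7
[[0.1, -2.0, 0.4], [0.3, -2.0, 0.3], [0.4, -2.0, 0.4], [0.6, -2.0, 0.3], [0.7, -1.9, 0.2]] [[-0.016, -0.004, -0.077], [-0.016, -0.004, -0.077], [-0.016, -0.004, -0.077], [-0.016, -0.004, -0.077], [-0.016, -0.004, -0.077]]
[[0.9, -1.8, 0.2], [1.0, -1.8, 0.2]] [[-0.016, -0.004, -0.077], [-0.016, -0.004, -0.077]]
tip [0.5548 0.0291 0.1345]
```

>>> {"name": "move_arm", "arguments": {"offset": [[0.1,-2.0,0],[0.3,-2.0,0],[0.4,-2.0,0],[0.6,-2.0,0.3],[0.7,-1.9,0.2]], "twist": [[-0.016,-0.004,-0.077],[-0.016,-0.004,-0.077],[-0.016,-0.004,-0.077],[-0.016,-0.004,-0.077],[-0.016,-0.004,-0.077]], "grip": [0.2,0.2,0.2,0.2,0.2]}}

```text
time: 9.45
ee_pos: [0.4971, 0.1252, 0.2614]
tcp_rot: [167.5, -22.2, 25.7]
wrist_force: [0.9, -0.2, -2.3]
opening: 0.0276
grasp_force: 60.2
```

```bash
python3 tgt.py .03 3 1
```

```text
[0.50941955 0.16390915 0.23757132]
t 9.45 pos [0.4971 0.1252 0.2614] rpy [167.49 -22.21  25.69] F [ 0.87 -0.25 -2.29] open 0.0276 grip 60.2
dist 47.1 mm, N 2
[[0.8, -1.8, 1.3], [1.0, -1.7, 1.2]] [[-0.015, -0.004, -0.075], [-0.015, -0.004, -0.075]]
tip [0.5591 0.1205 0.1323]
```

>>> {"name": "move_arm", "arguments": {"offset": [[0.8,-1.8,1.2],[1.0,-1.7,1.1],[0,0,0],[0,0,0]], "twist": [[-0.015,-0.004,-0.075],[-0.015,-0.004,-0.075],[0,0,0],[0,0,0]], "grip": [0.2,0.2,0.2,0.2]}}

```text
time: 9.85
ee_pos: [0.5083, 0.1629, 0.2389]
tcp_rot: [162.8, -19.5, 34.3]
wrist_force: [-1.2, -0.6, -2.1]
opening: 0.0271
grasp_force: 60.5
```

```bash
python3 tgt.py .02 3 2; python3 head.py;python3 code.py; python3 two.py pics/app2.png .58 .15 .1
```

```text
[0.51372936 0.16325118 0.22857173]
t 9.85 pos [0.5083 0.1629 0.2389] rpy [162.77 -19.54  34.27] F [-1.18 -0.61 -2.12] open 0.0271 grip 60.5
dist 11.7 mm, N 1
[[0.09, -0.07, 1.16]] [[-0.002, 0.0, -0.002]]
tip [0.5708 0.1541 0.1102]
obs u [281. 301.] v [177.   199.04] n 297
mod u 279.3750623803379 301.69606737824677 v 175.72470894084915 200.15774922296592
local depth pts: z pct [0.0254 0.0437 0.0772]
axis offset in tool x,y [0.0005 0.0002] 161
top size 0.14817375017121337 0.10433292482431855 geo [0.5851 0.153  0.0835] blob [0.5811 0.156  0.0814] 74 0.034242387424814835 0.02150919008533292 [260.8538 186.5221]
scene size 0.15138468572880787 0.10370372354236879 geo [0.5849 0.1477 0.0818] blob [0.5848 0.157  0.0811] 50 0.029546257849597107 0.012599741407659848 [298.9284 201.4949]
```

View pics/app2.png

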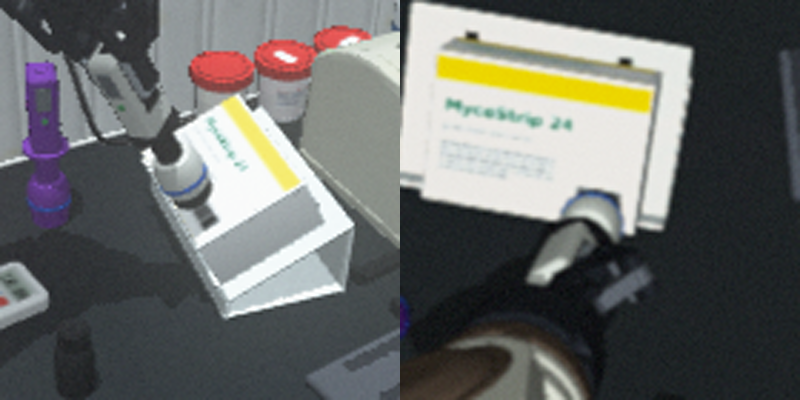

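```bash
cat > st.py <<'E'
from h import *
import sys,time
n=np.array([-.431,.0658,.9]); n/=np.linalg.norm(n); C=np.array([.585,.1535,.082])
e=np.cross([0,0,1],n);e/=np.linalg.norm(e);g=np.cross(n,e)
N=int(sys.argv[1]) if len(sys.argv)>1 else 1
for i in range(N):
    o=bot.get_obs(); Rt=R.from_euler("xyz",o["tcp_rot"],degrees=True); d=np.array(o["ee_pos"])+Rt.apply([.0008,0.0001,.1433])-C
    z=Rt.apply([0,0,-1]); print("t %.2f gap %.1f e %.1f g %.1f mm  F.n %.2f  Ft %.2f %.2f tilt err %.3f"%(o["time"],*(1e3*d@np.array([n,e,g]).T),o["wrist_force"]@n,o["wrist_force"]@e,o["wrist_force"]@g,np.arccos(z@n)), "lat fix tool cm",np.round(-100*Rt.inv().apply(d-(d@n)*n),2))
    if i<N-1: viewer.camera("scene")
E
python3 st.py 5
```

```text
t 10.10 gap 32.2 e 2.8 g 0.4 mm  F.n -2.06  Ft -0.17 -0.95 tilt err 0.002 lat fix tool cm [ 0.15 -0.24  0.  ]
t 10.15 gap 32.1 e 2.8 g 0.3 mm  F.n -2.45  Ft -0.70 -0.57 tilt err 0.002 lat fix tool cm [ 0.16 -0.24  0.  ]
t 10.20 gap 32.0 e 2.8 g 0.2 mm  F.n -1.28  Ft -0.45 -1.25 tilt err 0.002 lat fix tool cm [ 0.16 -0.22  0.  ]
t 10.25 gap 31.9 e 2.7 g 0.1 mm  F.n -2.61  Ft 0.25 -1.54 tilt err 0.001 lat fix tool cm [ 0.17 -0.22  0.  ]
t 10.30 gap 31.9 e 2.7 g -0.0 mm  F.n -1.99  Ft 0.15 -0.35 tilt err 0.001 lat fix tool cm [ 0.17 -0.2   0.  ]
```

>>> {"name": "move_arm", "arguments": {"offset": [[0.2,-0.2,0.6],[0,0,0.8],[0,0,0.8],[0,0,0.4],[0,0,0]], "twist": [[0,0,0],[0,0,0],[0,0,0],[0,0,0],[0,0,0]], "grip": [0.2,0.2,0.2,0.2,0.2]}}

```text
time: 10.8
ee_pos: [0.5199, 0.1632, 0.2144]
tcp_rot: [162.8, -19.5, 34.2]
wrist_force: [-0.4, 0.0, -2.8]
opening: 0.0274
grasp_force: 60.5
```

```bash
python3 st.py 4; python3 head.py
```

```text
t 10.80 gap 4.5 e -0.1 g -0.9 mm  F.n -2.40  Ft 0.04 -1.57 tilt err 0.001 lat fix tool cm [ 0.06  0.07 -0.  ]
t 10.85 gap 5.1 e -0.3 g -0.5 mm  F.n -2.27  Ft -0.77 -0.62 tilt err 0.000 lat fix tool cm [ 0.02  0.05 -0.  ]
t 10.90 gap 5.5 e -0.4 g -0.1 mm  F.n -2.74  Ft 0.75 -0.68 tilt err 0.001 lat fix tool cm [-0.02  0.04 -0.  ]
t 10.95 gap 5.8 e -0.5 g 0.1 mm  F.n -2.35  Ft -0.97 -1.39 tilt err 0.001 lat fix tool cm [-0.04  0.03 -0.  ]
obs u [286. 319.] v [185. 214.] n 706
mod u 283.7906608871258 305.5664988657158 v 182.51907655237525 206.36345219797488
local depth pts: z pct [0.0299 0.0832 0.0976]
axis offset in tool x,y [0.0004 0.0002] 151
```

```bash
python3 - <<'E'
from h import *
n=np.array([-.431,.0658,.9]); n/=np.linalg.norm(n); C=np.array([.585,.1535,.082]); e=np.cross([0,0,1],n);e/=np.linalg.norm(e);g=np.cross(n,e)
o=[]
for nm in("scene","top"):
    p=viewer.camera(nm); im=cv2.imread(f"pics/{nm}0.png"); u,v=proj(p,C).astype(int); s=10
    cr=cv2.resize(im[v-20:v+20,u-20:u+20],None,fx=s,fy=s,interpolation=cv2.INTER_NEAREST)
    q=np.array([proj(p,C+a*e+b*g) for a,b in((-.016,-.009),(.016,-.009),(.016,.009),(-.016,.009))]); q=((q-[u-20,v-20]+.5)*s).astype(int)
    cv2.polylines(cr,[q],True,(0,0,255),1); o.append(cr)
cv2.imwrite("pics/ov.png",np.hstack(o))
E
```

```text
(no output)
```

View pics/ov.png

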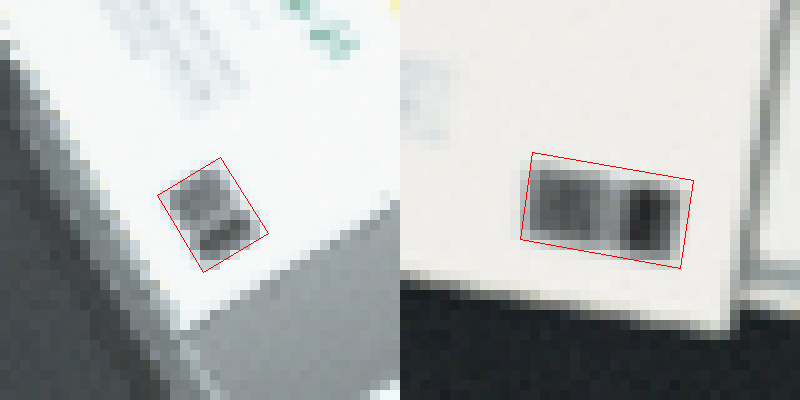

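The overlay box sits on the printed code in both views (scene ~ (213,214) and top ~ (607,210) of the crop), so the target is right. Pressing slowly.

>>> {"name": "move_arm", "arguments": {"offset": [[0,0,0.1],[0,0,0.1],[0,0,0.1],[0,0,0.1],[0,0,0]], "twist": [[0,0,0],[0,0,0],[0,0,0],[0,0,0],[0,0,0]], "grip": [0.2,0.2,0.2,0.2,0.2]}}

```text
time: 11.6
ee_pos: [0.5218, 0.1631, 0.2119]
tcp_rot: [162.7, -19.6, 34.2]
wrist_force: [0.3, 0.8, -2.7]
opening: 0.0277
grasp_force: 60.5
```

```bash
python3 st.py 5
```

```text
t 11.60 gap 1.4 e -0.4 g -0.2 mm  F.n -2.55  Ft -0.81 -0.99 tilt err 0.001 lat fix tool cm [-0.01  0.04 -0.  ]
t 11.65 gap 1.5 e -0.4 g -0.1 mm  F.n -2.12  Ft -0.19 -0.74 tilt err 0.001 lat fix tool cm [-0.02  0.04 -0.  ]
t 11.70 gap 1.6 e -0.5 g -0.1 mm  F.n -2.38  Ft 0.48 -0.77 tilt err 0.001 lat fix tool cm [-0.03  0.04 -0.  ]
t 11.75 gap 1.6 e -0.5 g -0.0 mm  F.n -2.72  Ft 0.36 -0.44 tilt err 0.001 lat fix tool cm [-0.03  0.04 -0.  ]
t 11.80 gap 1.7 e -0.5 g 0.0 mm  F.n -2.38  Ft 0.98 -0.78 tilt err 0.001 lat fix tool cm [-0.03  0.04 -0.  ]
```

>>> {"name": "move_arm", "arguments": {"offset": [[0,0,0.05],[0,0,0.05],[0,0,0.05],[0,0,0.05],[0,0,0]], "twist": [[0,0,0],[0,0,0],[0,0,0],[0,0,0],[0,0,0]], "grip": [0.2,0.2,0.2,0.2,0.2]}}

```text
time: 12.3
ee_pos: [0.5227, 0.163, 0.2104]
tcp_rot: [162.7, -19.6, 34.3]
wrist_force: [-2.0, 0.1, 0.0]
opening: 0.0271
grasp_force: 60.7
```

```bash
python3 st.py 4
```

```text
t 12.30 gap -0.2 e -0.6 g 0.0 mm  F.n 0.89  Ft 0.16 -1.81 tilt err 0.001 lat fix tool cm [-0.04  0.04 -0.  ]
t 12.35 gap -0.2 e -0.6 g 0.1 mm  F.n 1.16  Ft 0.02 -1.33 tilt err 0.001 lat fix tool cm [-0.04  0.04 -0.  ]
t 12.40 gap -0.2 e -0.5 g 0.0 mm  F.n 1.04  Ft -0.29 -2.53 tilt err 0.001 lat fix tool cm [-0.04  0.04 -0.  ]
t 12.45 gap -0.2 e -0.6 g 0.1 mm  F.n 0.63  Ft -0.10 -1.15 tilt err 0.001 lat fix tool cm [-0.04  0.04 -0.  ]
```

>>> {"name": "move_arm", "arguments": {"offset": [[0,0,0.05],[0,0,0.05],[0,0,0.05],[0,0,0.05],[0,0,0.05]], "twist": [[0,0,0],[0,0,0],[0,0,0],[0,0,0],[0,0,0]], "grip": [0.2,0.2,0.2,0.2,0.2]}}

```text
time: 12.95
ee_pos: [0.5238, 0.1628, 0.2082]
tcp_rot: [162.7, -19.6, 34.3]
wrist_force: [-3.7, 0.9, 2.1]
opening: 0.0277
grasp_force: 60.8
```

```bash
python3 st.py 5
```

```text
t 12.95 gap -2.8 e -0.6 g 0.1 mm  F.n 3.53  Ft -0.33 -2.47 tilt err 0.001 lat fix tool cm [-0.05  0.04 -0.  ]
t 13.00 gap -2.9 e -0.5 g 0.0 mm  F.n 2.27  Ft 0.27 -2.60 tilt err 0.001 lat fix tool cm [-0.04  0.04 -0.  ]
t 13.05 gap -2.8 e -0.5 g 0.0 mm  F.n 2.98  Ft -0.35 -1.83 tilt err 0.001 lat fix tool cm [-0.04  0.04 -0.  ]
t 13.10 gap -2.8 e -0.6 g 0.0 mm  F.n 2.14  Ft -0.26 -2.76 tilt err 0.001 lat fix tool cm [-0.04  0.04 -0.  ]
t 13.15 gap -2.8 e -0.5 g 0.0 mm  F.n 3.33  Ft -0.07 -1.77 tilt err 0.001 lat fix tool cm [-0.04  0.04 -0.  ]
```

>>> {"name": "move_arm", "arguments": {"offset": [[0,0,0.05],[0,0,0],[0,0,0],[0,0,0],[0,0,0]], "twist": [[0,0,0],[0,0,0],[0,0,0],[0,0,0],[0,0,0]], "grip": [0.2,0.2,0.2,0.2,0.2]}}

```text
time: 13.65
ee_pos: [0.524, 0.1628, 0.2076]
tcp_rot: [162.7, -19.6, 34.3]
wrist_force: [-3.6, 1.0, 1.8]
opening: 0.0275
grasp_force: 61.0
```

```bash
python3 st.py 8
```

```text
t 13.65 gap -3.3 e -0.5 g 0.0 mm  F.n 3.22  Ft -0.45 -2.59 tilt err 0.001 lat fix tool cm [-0.04  0.04 -0.  ]
t 13.70 gap -3.3 e -0.5 g 0.0 mm  F.n 3.63  Ft -0.59 -1.07 tilt err 0.001 lat fix tool cm [-0.03  0.04 -0.  ]
t 13.75 gap -3.3 e -0.5 g 0.0 mm  F.n 3.04  Ft -0.59 -2.02 tilt err 0.001 lat fix tool cm [-0.03  0.04 -0.  ]
t 13.80 gap -3.4 e -0.5 g -0.0 mm  F.n 4.60  Ft -0.49 -2.05 tilt err 0.001 lat fix tool cm [-0.03  0.04 -0.  ]
t 13.85 gap -3.4 e -0.5 g -0.0 mm  F.n 3.19  Ft -0.37 -2.20 tilt err 0.001 lat fix tool cm [-0.03  0.04 -0.  ]
t 13.90 gap -3.3 e -0.5 g 0.0 mm  F.n 2.89  Ft -0.93 -1.36 tilt err 0.001 lat fix tool cm [-0.04  0.04 -0.  ]
t 13.95 gap -3.3 e -0.5 g 0.0 mm  F.n 3.30  Ft -0.17 -2.11 tilt err 0.001 lat fix tool cm [-0.04  0.04 -0.  ]
t 14.00 gap -3.4 e -0.5 g -0.0 mm  F.n 3.35  Ft 0.04 -1.60 tilt err 0.001 lat fix tool cm [-0.03  0.04 -0.  ]
```

>>> {"name": "move_arm", "arguments": {"offset": [[0,0,0],[0,0,0],[0,0,0],[0,0,0],[0,0,0]], "twist": [[0,0,0],[0,0,0],[0,0,0],[0,0,0],[0,0,0]], "grip": [0.2,0.2,0.2,0.2,0.2]}}

```text
time: 14.5
ee_pos: [0.524, 0.1628, 0.2076]
tcp_rot: [162.7, -19.6, 34.2]
wrist_force: [-2.5, 1.4, 2.4]
opening: 0.0269
grasp_force: 61.0
```

>>> {"name": "move_arm", "arguments": {"offset": [[0,0,0],[0,0,0],[0,0,0],[0,0,0],[0,0,0]], "twist": [[0,0,0],[0,0,0],[0,0,0],[0,0,0],[0,0,0]], "grip": [0.2,0.2,0.2,0.2,0.2]}}

```text
time: 15.0
ee_pos: [0.524, 0.1628, 0.2076]
tcp_rot: [162.7, -19.6, 34.3]
wrist_force: [-3.3, -0.1, 1.4]
opening: 0.0275
grasp_force: 61.0
```

>>> {"name": "move_arm", "arguments": {"offset": [[0,0,0],[0,0,0],[0,0,0],[0,0,0],[0,0,0]], "twist": [[0,0,0],[0,0,0],[0,0,0],[0,0,0],[0,0,0]], "grip": [0.2,0.2,0.2,0.2,0.2]}}

```text
time: 15.5
ee_pos: [0.524, 0.1628, 0.2076]
tcp_rot: [162.7, -19.6, 34.3]
wrist_force: [-3.1, 0.2, 1.8]
opening: 0.027
grasp_force: 61.0
```

```bash
python3 st.py 3
```

```text
t 15.50 gap -3.4 e -0.5 g -0.0 mm  F.n 2.98  Ft 0.31 -1.98 tilt err 0.001 lat fix tool cm [-0.03  0.04 -0.  ]
t 15.55 gap -3.4 e -0.5 g -0.0 mm  F.n 3.56  Ft -0.28 -1.09 tilt err 0.001 lat fix tool cm [-0.03  0.04 -0.  ]
t 15.60 gap -3.4 e -0.5 g -0.0 mm  F.n 1.86  Ft -0.73 -1.56 tilt err 0.001 lat fix tool cm [-0.03  0.04 -0.  ]
```

>>> {"name": "move_arm", "arguments": {"offset": [[0,0,-0.3],[0,0,-0.6],[0,0,-1.5],[0,0,-2],[0,0,-2]], "twist": [[0,0,0],[0,0,0],[0,0,0],[0,0,0],[0,0,0]], "grip": [0.2,0.2,0.2,0.2,0.2]}}

```text
time: 16.1
ee_pos: [0.4956, 0.1667, 0.2652]
tcp_rot: [162.7, -19.5, 34.2]
wrist_force: [0.2, -1.1, -2.7]
opening: 0.0275
grasp_force: 60.5
```

```bash
python3 plan.py .505 -.037 .29 180 0 4 3 1; python3 head.py; python3 code.py
```

```text
t 16.1 pos [0.4956 0.1667 0.2652] rpy [162.73 -19.5   34.23] F [ 0.16 -1.12 -2.66] open 0.0275 grip 60.5
dist 205.4 mm, N 7
[[-1.3, 2.6, -0.1], [-1.2, 2.7, -0.0], [-0.9, 2.8, -0.1], [-0.8, 2.8, -0.2], [-0.6, 2.9, -0.1]] [[0.029, -0.058, 0.067], [0.029, -0.058, 0.067], [0.029, -0.058, 0.067], [0.029, -0.058, 0.067], [0.029, -0.058, 0.067]]
[[-0.4, 2.9, -0.2], [-0.3, 2.9, -0.3]] [[0.029, -0.058, 0.067], [0.029, -0.058, 0.067]]
obs u [276. 296.] v [167.18 191.  ] n 319
mod u 273.65128264990335 296.5798573005971 v 166.56568060611107 191.62983442871536
local depth pts: z pct [0.0279 0.0445 0.0769]
axis offset in tool x,y [0.0003 0.    ] 171
top size 0.1480852438238248 0.10417357685979356 geo [0.5851 0.1531 0.0834] blob [0.5819 0.1575 0.0816] 107 0.03058394523409222 0.016982539949081166 [260.1084 186.0876]
scene size 0.15055670204205407 0.10366110254427863 geo [0.585  0.148  0.0817] blob [0.5845 0.1547 0.081 ] 25 0.025682779189308724 0.011048033644529998 [299.2657 202.0692]
```

>>> {"name": "move_arm", "arguments": {"offset": [[-1.3,2.6,-0.5],[-1.2,2.7,-0.3],[-0.9,2.8,-0.1],[-0.8,2.8,-0.2],[-0.6,2.9,-0.1]], "twist": [[0.029,-0.058,0.067],[0.029,-0.058,0.067],[0.029,-0.058,0.067],[0.029,-0.058,0.067],[0.029,-0.058,0.067]], "grip": [0.2,0.2,0.2,0.2,0.2]}}

```text
time: 16.75
ee_pos: [0.5006, 0.0205, 0.2879]
tcp_rot: [176.4, -6.4, 11.7]
wrist_force: [0.6, 0.3, -2.6]
opening: 0.0274
grasp_force: 60.6
```

```bash
python3 plan.py .510 -.0363 .25 180 0 4 3 1
```

```text
t 16.75 pos [0.5006 0.0205 0.2879] rpy [176.44  -6.4   11.67] F [ 0.59  0.33 -2.57] open 0.0274 grip 60.6
dist 68.9 mm, N 3
[[-0.2, 1.8, 1.4], [-0.1, 1.9, 1.3], [0.0, 1.9, 1.3]] [[0.018, -0.039, 0.043], [0.018, -0.039, 0.043], [0.018, -0.039, 0.043]]
```

>>> {"name": "move_arm", "arguments": {"offset": [[-0.2,1.8,1.0],[-0.1,1.9,1.0],[0,1.9,1.0],[0,0,0],[0,0,0]], "twist": [[0.018,-0.039,0.043],[0.018,-0.039,0.043],[0.018,-0.039,0.043],[0,0,0],[0,0,0]], "grip": [0.2,0.2,0.2,0.2,0.2]}}

```text
time: 17.25
ee_pos: [0.509, -0.0353, 0.2596]
tcp_rot: [179.9, -0.0, 4.2]
wrist_force: [-0.1, 0.5, -3.3]
opening: 0.0274
grasp_force: 60.8
```

```bash
python3 plan.py .5178 -.0358 .205 180 0 4 3 2; python3 head.py
```

```text
t 17.25 pos [ 0.509  -0.0353  0.2596] rpy [179.9   -0.     4.19] F [-0.09  0.46 -3.28] open 0.0274 grip 60.8
dist 55.3 mm, N 2
[[0.44, 0.05, 2.73], [0.44, 0.06, 2.73]] [[0.001, -0.0, 0.002], [0.001, -0.0, 0.002]]
obs u [306. 326.] v [230.84 253.  ] n 385
mod u 304.203690140609 326.71033789253727 v 227.9346805391048 257.7429007741804
local depth pts: z pct [0.0283 0.0416 0.0641]
axis offset in tool x,y [0.0013 0.0001] 226
```

>>> {"name": "move_arm", "arguments": {"offset": [[0.4,0,2.2],[0.4,0.1,2.2],[0,0,1.0],[0,0,0],[0,0,0]], "twist": [[0.001,0,0.002],[0.001,0,0.002],[0,0,0],[0,0,0],[0,0,0]], "grip": [0.2,0.2,0.2,0.2,0.2]}}

```text
time: 17.8
ee_pos: [0.517, -0.0349, 0.2082]
tcp_rot: [180.0, -0.2, 4.0]
wrist_force: [-0.2, -0.2, -2.3]
opening: 0.0273
grasp_force: 60.7
```

```bash
python3 plan.py .6495 -.0268 .205 180 0 4 2 2
```

```text
t 17.8 pos [ 0.517  -0.0349  0.2082] rpy [179.99  -0.18   4.04] F [-0.2  -0.21 -2.25] open 0.0273 grip 60.7
dist 132.8 mm, N 7
[[1.9, 0.02, 0.05], [1.89, 0.02, 0.05], [1.9, 0.01, 0.05], [1.9, 0.02, 0.06], [1.89, 0.02, 0.05]] [[0.0, -0.0, 0.0], [0.0, -0.0, 0.0], [0.0, -0.0, 0.0], [0.0, -0.0, 0.0], [0.0, -0.0, 0.0]]
[[1.9, 0.02, 0.05], [1.9, 0.02, 0.05]] [[0.0, -0.0, 0.0], [0.0, -0.0, 0.0]]
```

>>> {"name": "move_arm", "arguments": {"offset": [[1.9,0.1,0.3],[1.9,0,0],[1.9,0,0],[1.9,0,0],[1.9,0,0]], "twist": [[0,0,0],[0,0,0],[0,0,0],[0,0,0],[0,0,0]], "grip": [0.2,0.2,0.2,0.2,0.2]}}

```text
time: 18.3
ee_pos: [0.6129, -0.0295, 0.2059]
tcp_rot: [180.0, -0.2, 4.0]
wrist_force: [0.3, -0.4, -2.8]
opening: 0.0275
grasp_force: 60.8
```

```bash
python3 plan.py .6495 -.0268 .205 180 0 4 2 2
```

```text
t 18.3 pos [ 0.6129 -0.0295  0.2059] rpy [179.99  -0.23   4.01] F [ 0.31 -0.41 -2.76] open 0.0275 grip 60.8
dist 36.7 mm, N 2
[[1.83, -0.01, 0.05], [1.83, -0.0, 0.05]] [[0.0, -0.002, 0.0], [0.0, -0.002, 0.0]]
```

>>> {"name": "move_arm", "arguments": {"offset": [[1.8,0,0],[1.8,0,0],[0,0,0],[0,0,0.3],[0,0,0]], "twist": [[0,-0.002,0],[0,-0.002,0],[0,0,0],[0,0,0],[0,0,0]], "grip": [0.2,0.2,0.2,0.2,0.2]}}

```text
time: 18.8
ee_pos: [0.6472, -0.0272, 0.2016]
tcp_rot: [-180.0, 0.1, 4.0]
wrist_force: [-0.4, -0.5, -3.0]
opening: 0.0272
grasp_force: 60.8
```

```bash
python3 plan.py .6495 -.0267 .1935 180 0 4 2 2
```

```text
t 18.8 pos [ 0.6472 -0.0272  0.2016] rpy [-1.8e+02  1.2e-01  4.0e+00] F [-0.38 -0.55 -3.03] open 0.0272 grip 60.8
dist 8.4 mm, N 1
[[0.23, -0.03, 0.81]] [[-0.0, 0.002, -0.0]]
```

>>> {"name": "move_arm", "arguments": {"offset": [[0.2,0,0.3],[0,0,0.2],[0,0,0.2],[0,0,0],[0,0,0]], "twist": [[0,0,0],[0,0,0],[0,0,0],[0,0,0],[0,0,0]], "grip": [0.2,0.2,0.2,0.2,0.2]}}

```text
time: 19.3
ee_pos: [0.6496, -0.027, 0.1944]
tcp_rot: [-180.0, 0.1, 4.0]
wrist_force: [-0.6, -0.1, -3.0]
opening: 0.0268
grasp_force: 60.8
```

```bash
python3 plan.py .6495 -.0267 .1935 180 0 4 2 2
```

```text
t 19.3 pos [ 0.6496 -0.027   0.1944] rpy [-1.7999e+02  1.2000e-01  3.9900e+00] F [-0.6  -0.15 -3.02] open 0.0268 grip 60.8
dist 0.9 mm, N 1
[[-0.01, -0.04, 0.09]] [[-0.0, 0.002, -0.0]]
```

>>> {"name": "move_arm", "arguments": {"offset": [[0,0,0.05],[0,0,0.05],[0,0,0],[0,0,0],[0,0,0]], "twist": [[0,0,0],[0,0,0],[0,0,0],[0,0,0],[0,0,0]], "grip": [0.2,0.2,0.2,0.2,0.2]}}

```text
time: 19.8
ee_pos: [0.6498, -0.027, 0.1934]
tcp_rot: [-180.0, 0.1, 4.0]
wrist_force: [-1.3, 0.0, -1.0]
opening: 0.0274
grasp_force: 61.0
```

>>> {"name": "move_arm", "arguments": {"offset": [[0,0,0.05],[0,0,0],[0,0,0]], "twist": [[0,0,0],[0,0,0],[0,0,0]], "grip": [0.2,0.2,0.2]}}

```text
time: 20.1
ee_pos: [0.6498, -0.027, 0.1934]
tcp_rot: [180.0, 0.1, 4.0]
wrist_force: [-3.4, 0.8, 3.4]
opening: 0.0272
grasp_force: 61.4
```

>>> {"name": "move_arm", "arguments": {"offset": [[0,0,-0.05],[0,0,0],[0,0,0],[0,0,0],[0,0,0]], "twist": [[0,0,0],[0,0,0],[0,0,0],[0,0,0],[0,0,0]], "grip": [0.2,0.35,0.45,0.6,0.7]}}

```text
time: 20.6
ee_pos: [0.6497, -0.0271, 0.1932]
tcp_rot: [-180.0, 0.1, 4.0]
wrist_force: [0.0, -0.1, -0.1]
opening: 0.0597
grasp_force: 0.0
```

>>> {"name": "move_arm", "arguments": {"offset": [[0,0,0],[0,0,-0.5],[0,0,-1.5],[0,0,-2.5],[0,0,-3]], "twist": [[0,0,0],[0,0,0],[0,0,0],[0,0,0],[0,0,0]], "grip": [0.7,0.7,0.7,0.7,0.7]}}

```text
time: 21.1
ee_pos: [0.6495, -0.027, 0.2687]
tcp_rot: [-180.0, 0.2, 4.0]
wrist_force: [0.7, 0.2, 0.6]
opening: 0.0601
grasp_force: 0.0
```

>>> {"name": "move_arm", "arguments": {"offset": [[0,0,-3],[-3,0,-1],[-4,0,0],[-4,0,0],[-4,0,0]], "twist": [[0,0,0],[0,0,0],[0,0,0],[0,0,0],[0,0,0]], "grip": [0.7,0.7,0.7,0.7,0.7]}}

```text
time: 21.6
ee_pos: [0.4988, -0.0375, 0.3089]
tcp_rot: [180.0, 0.1, 4.0]
wrist_force: [0.0, -0.7, 1.0]
opening: 0.0601
grasp_force: 0.0
```

```bash
python3 m.py | grep -A3 handle; python3 two.py pics/end.png .65 -.027 .13; python3 plan.py .45 -.03 .29 180 0 4
```

```text
top handle 499 top z [0.2107 0.2146 0.2162]
 top pts 351 [ 0.631  -0.0413  0.2004] [ 0.6676 -0.0124  0.2177] [ 0.648  -0.026   0.2116] ((0.6494503021240234, -0.02698161080479622), (0.03663986176252365, 0.02873334474861622), 1.3802329301834106)
 side pts 148 [ 0.6306 -0.0403  0.1504] [ 0.6627 -0.012   0.1999] [ 0.6383 -0.0213  0.1761]
 foot 1839 0.010341685292766689 ((0.6098952889442444, -0.005341388285160065), (0.16883984208106995, 0.21974408626556396), 89.82582092285156)
--
scene handle 629 top z [0.1895 0.2119 0.2136]
 top pts 223 [ 0.6312 -0.0436  0.2   ] [ 0.6671 -0.0145  0.2154] [ 0.6461 -0.0328  0.2089] ((0.6491239666938782, -0.029758790507912636), (0.03517613932490349, 0.02874700352549553), 4.342332363128662)
 side pts 406 [ 0.6303 -0.0448  0.1501] [ 0.6673 -0.0168  0.1999] [ 0.6419 -0.037   0.1756]
 foot 1283 0.010121052261233388 ((0.6291307210922241, -0.021005749702453613), (0.1145128458738327, 0.18035538494586945), 54.54678726196289)
t 22.2 pos [ 0.5008 -0.0374  0.3082] rpy [-1.7999e+02  1.7000e-01  4.0000e+00] F [-0.68  0.03 -0.72] open 0.0598 grip 0.0
dist 54.5 mm, N 2
[[-2.5, -0.5, 0.9], [-2.5, -0.6, 0.9]] [[-0.0, 0.002, 0.0], [-0.0, 0.002, 0.0]]
```

View pics/end.png

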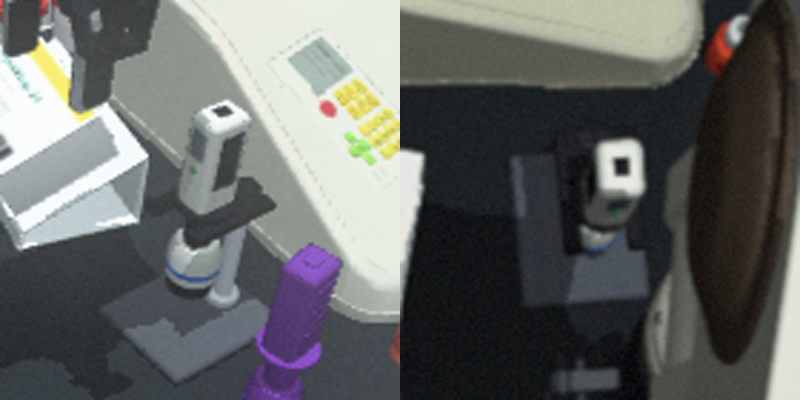

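The reader hangs upright in the fork at its original place (±1 mm), with the gripper clear. I'm handing the job in.

```bash
python3 -c "
from workcell import bot
print(bot.job_done())"
```

```text
the job is handed in; nothing more can be done
None
```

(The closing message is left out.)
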